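# Unstack the bamboo lids and close the storage dishes

## Robot

A 6-joint arm with a two-finger parallel gripper is mounted at the origin on the work surface. World frame = base frame: x ahead of the robot, y to its left, z up, the work surface at z = 0. Lengths are in m, angles in rad, forces in N, time in s.
With the tool pointing down it reaches from about 0.325 to 0.775 m from the base axis. Payload 5.5 kg.
Tool frame: the origin (TCP) lies at the very end of the fingers, on their centre line; the grasp point (between the pads) lies 19 mm behind it; z points along the fingers, y is the line along which they close (so a half turn about z gives the same grasp; the last joint's range is limited). The gripper opens to 85 mm and grips with 20 to 120 N. Pads are 22 mm wide; open, the fingers measure 114 mm over their backs; the gripper's body (76 mm by 85 mm) begins 54 mm behind the grasp point. The pads swing forward as they close: fully open they stand 13 mm farther back than shut.
Start: joints at [-1.277, 0.091, 1.231, -0, 1.82, -0.057], TCP at [0.206, -0.563, 0.231] pointing down, gripper open.
Joint ranges: [-2.87, 2.87], [-0.86, 2.18], [0.17, 2.46], [-1.51, 4.65], [0.06, 2.69], [-2.65, 2.65]. Speed limits (rad/s): [2.57, 2.57, 3.01, 3.14, 3.14, 3.14].

## Interface

Orientations are given as a 3x3 rotation matrix whose columns are the frame's x, y, z axes.
In Python, from plant import arm, camera, ticket gives the robot as it stands.
- The arm moves only by the shell command python3 -m jog 'ROWS' [FORCE]. ROWS is JSON, a list of rows, each a list of 5 numbers: the closure, from -1 (fully open) to 1 (shut), then the shift along the tool's x, y, z normalised to -1 to 1, where 1 is 0.05 m, then the turn about the tool's z normalised to -1 to 1, where 1 is 180 degrees. A call has 1 to 12 rows; each row shifts and turns the commanded pose from where the row before left it, along the tool's axes as they then stand; what a row does not reach is not made up. A row lasts 1/10 s, in which the tool goes at most 50 mm and 8.59 degrees, less where a joint would pass 70% of its speed; a pose out of reach is approached as far as the arm can. A call with a number of a shift or a turn outside -1 to 1 is refused whole. A call with a gripper value outside its range is refused whole. The fingers move at their own pace and stop on an object; FORCE is the grip in N (left out, the last holds). Time passes only in rows, so rows that do not move let the fingers close. It gives the time, the measured TCP pose, the force, the opening and the grip force at its end, in the units of the state.
- arm.observe(): the state, without advancing time (a new reading comes with each control period).
- camera(name): name is "scene" or "top" or "wrist"; returns a dict with "image" (384x512x3 uint8, red, green, blue), "depth" (384x512 float32, m along the optical axis (not along the pixel's ray), 0 where there is no reading), "fx", "fy", "cx", "cy" (pixels), "T" (4x4, takes a point from camera to world coordinates). Camera axes: x right, y up, looking along -z (the intrinsics and any distortion apply to the point x, -y, -z); pixel columns grow to the right and rows downward; lengths in m; the calibration is good to about 2 mm. A picture is of the moment at which its call begins.
- ticket.job_done(): hands the job in; it is judged then, once.
The state is a dict: "clock": time; "joint_pos": joint angles; "joint_vel": joint speeds; "effort": joint torques, N m; "eef_pos": TCP position; "tool_rot": TCP orientation; "force": force on the tool from outside, world axes, zero at the start; "torque": the same for the moment, N m; "grip_width": finger opening in m; "grasp_force": force on a finger pad.
Only numpy, scipy, OpenCV 4.12 (cv2) and the standard library are available. Lean on these libraries where they do the work, as an engineer would, in place of code of your own. Each camera call takes 0.05 s, during which the arm holds its last target. There are 200 camera calls.

## Task

Take the stack of bamboo lids on the cutting board apart from the top down and close each of the four white dishes with the lid of its own shape and size, lying flat on the rim, centred, and with its sides parallel to the dish's. Leave the dishes standing where they are, and do not disturb the leek and the knife.

Things in the scene. Friction and masses are not known exactly. Their poses are not given: they have to be found in the camera images.
- lid_large_oblong: Loose large oblong bamboo lid, flat slab 176 x 64 mm, 14 mm thick, no knob, thin dark line near the top edge. Lies flat on the dark 20 mm thick cutting board (its underside at start at 20 mm height), bottom layer of the stack. Origin: centre of its underside; x along its length, y across, z up.
- lid_small_oblong: Loose small oblong bamboo lid, flat slab 100 x 42 mm, 14 mm thick, no knob, thin dark line near the top edge. Top of the stack: it lies lengthwise across both the square and the round lid (underside at start at 48 mm height), above the middle of the large oblong lid and nearly parallel to it. Origin: centre of its underside; x along its length, y across, z up.
- lid_square: Loose square bamboo lid, flat slab 54 x 54 mm, 14 mm thick, no knob, thin dark line near the top edge. Lies on one half of the large oblong lid (underside at start at 34 mm height), its centre about 54 mm from that lid's centre along its length, sides nearly parallel to it; which half varies. Origin: centre of its underside; x and y along its sides, z up.
- lid_round: Loose round bamboo lid, flat slab 54 mm diameter, 14 mm thick, no knob, thin dark line near the top edge. Lies on the other half of the large oblong lid (underside at start at 34 mm height), centre about 54 mm from that lid's centre along its length. Origin: centre of its underside; z up.
- dish_large_oblong: Open white stoneware storage dish, large oblong, upright on the worktop, loose: 168 x 56 mm outside, 50 mm high with a flat rim, wall 5 mm. For the large oblong lid, which rests on the rim and overhangs 4 mm all round. Origin: centre of its underside; x along its length, y across, z up. Its place (two left, two right of the board) varies.
- dish_small_oblong: Open white stoneware storage dish, small oblong, upright on the worktop, loose: 92 x 34 mm outside, 55 mm high with a flat rim, wall 5 mm. For the small oblong lid, which rests on the rim and overhangs 4 mm all round. Origin: centre of its underside; x along its length, y across, z up. Its place (two left, two right of the board) varies.
- dish_square: Open white stoneware storage pot, square, upright on the worktop, loose: 46 x 46 mm outside, 65 mm high with a flat rim, wall 5 mm. For the square lid, which rests on the rim and overhangs 4 mm all round. Origin: centre of its underside; x and y along its sides, z up. Its place (two left, two right of the board) varies.
- dish_round: Open white stoneware storage pot, round, upright on the worktop, loose: 46 mm outside diameter, 75 mm high with a flat rim, wall 5 mm. For the round lid, which rests on the rim and overhangs 4 mm all round. Origin: centre of its underside; z up. Its place (two left, two right of the board) varies.
- leek: Bystander: a leek, white stem and green leaves, about 250 mm long and 34 mm thick, lying across beyond the board. Origin: middle of its underside. Not to be disturbed.
- knife: Bystander: a kitchen knife with dark wooden handle, about 285 mm long and 19 mm high, lying beyond the dishes. Origin: near the heel of the blade, underside. Not to be disturbed.
Mind the look-alikes: they are no part of the job. Leave any orange or purple look-alike of the lid_large_oblong alone.

How it is judged:
By the outcome, as a careful person would: the job done as asked, in the order asked, and still so for the second after the job is handed in, with the robot touching nothing.
It also fails if it takes over 109 s, if anything falls off the work surface, if the arm or the gripper's body presses on something with over 40 N, if the wrist force passes 120 N, or if a joint passes its speed limit or range.

## Working session

There is one attempt and no reset: what is moved stays moved. The work goes in short steps, Python scripts to look and compute and a shell command to move; the robot and the scene stay as the last step left them, time stands still between calls to the robot, and variables do not carry over. Pictures are saved under pics/ and viewed, at most 14 in all, crops included, and the job is handed in when it is done.

```bash
ls; mkdir -p pics
python3 - <<'E'
from plant import arm,camera
import cv2,numpy as np
s=arm.observe();print(s['clock'],s['eef_pos'],s['tool_rot'],s['grip_width'])
for n in('top','scene'):
    c=camera(n);np.savez(f'pics/{n}0.npz',**c)
    cv2.imwrite(f'pics/{n}0.png',c['image'][:,:,::-1]);print(n,c['fx'],c['fy'],c['cx'],c['cy'],np.round(c['T'],4).tolist(),[k for k in c])
E
```

```text
pics
0.0 [ 0.20610416 -0.56317706  0.23010657] [[ 9.39103999e-01  3.43632562e-01 -5.84616664e-04]
 [ 3.43633039e-01 -9.39102004e-01  1.93930523e-03]
 [ 1.17393746e-04 -2.02210290e-03 -9.99997949e-01]] 0.08570845378736106
top 379.2445564010184 379.2445564010184 255.8841292056984 192.75442012402257 [[0.0148, 0.9987, -0.0491, 0.4519], [-0.9999, 0.0149, 0.0016, -0.0837], [0.0023, 0.0491, 0.9988, 1.0865], [0.0, 0.0, 0.0, 1.0]] ['image', 'depth', 'fx', 'fy', 'cx', 'cy', 'T']
scene 464.1025965303698 464.1025965303698 255.08402033168986 188.1052243969634 [[0.0873, -0.7901, 0.6067, 1.3646], [0.9962, 0.068, -0.0547, -0.1561], [0.002, 0.6092, 0.793, 1.1362], [0.0, 0.0, 0.0, 1.0]] ['image', 'depth', 'fx', 'fy', 'cx', 'cy', 'T']
```

Run:
```python
import cv2,numpy as np
a=cv2.imread('pics/top0.png');b=cv2.imread('pics/scene0.png')
cv2.imwrite('pics/top0v.png',cv2.resize(a,(800,600)));cv2.imwrite('pics/scene0v.png',cv2.resize(b,(800,600)))
```

```text
(no output)
```

View pics/top0v.png

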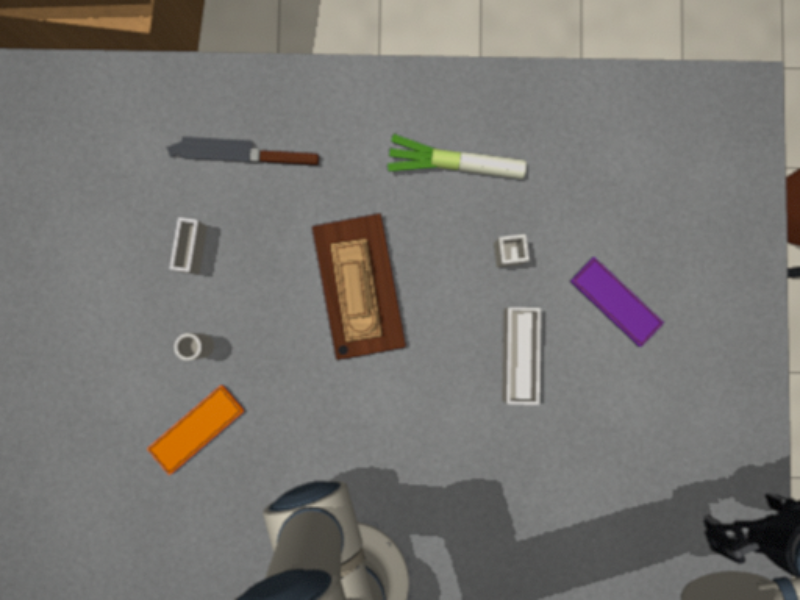

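View pics/scene0v.png

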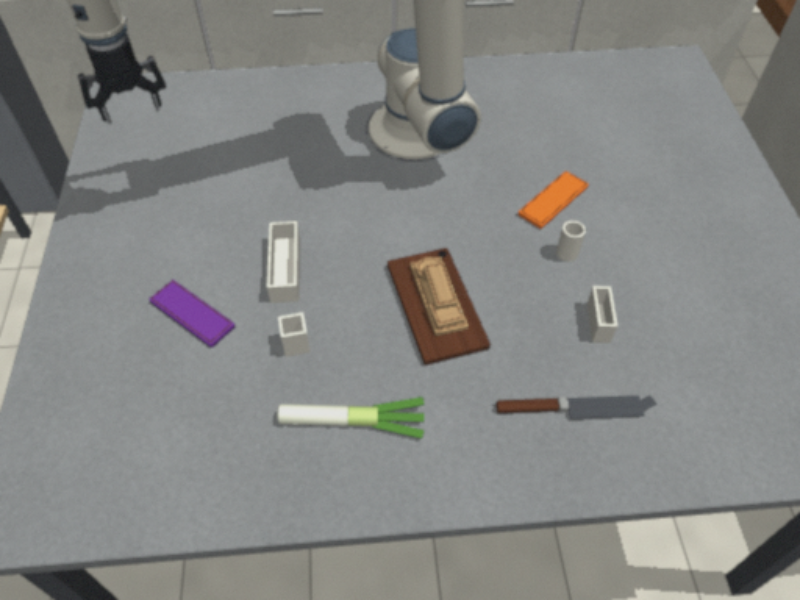

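The top view (800x600 scale) shows the bamboo stack at (355,290) on the board. The dishes are small oblong (185,245), round (188,347), square (513,250) and large oblong (524,356). Orange (197,430) and purple (617,302) slabs are look-alikes. They are single, coloured and not on the board, so only the bamboo stack fits the description.

```bash
cat > h.py <<'E'
import cv2,numpy as np
from plant import arm,camera
def ray(c,uv):
    uv=np.atleast_2d(np.asarray(uv,float));d=np.c_[(uv[:,0]-c['cx'])/c['fx'],-(uv[:,1]-c['cy'])/c['fy'],-np.ones(len(uv))]
    return c['T'][:3,3],d@c['T'][:3,:3].T
def plane(c,uv,z):
    o,d=ray(c,uv);return o+d*((z-o[2])/d[:,2])[:,None]
def tri(ca,ua,cb,ub):  # closest point of two rays
    (o1,d1),(o2,d2)=ray(ca,ua),ray(cb,ub);A=np.c_[d1[0],-d2[0]];t=np.linalg.lstsq(A,o2-o1,rcond=None)[0]
    p,q=o1+t[0]*d1[0],o2+t[1]*d2[0];return (p+q)/2,np.linalg.norm(p-q)
def cloud(c):
    v,u=np.mgrid[:c['depth'].shape[0],:c['depth'].shape[1]];uv=np.c_[u.ravel(),v.ravel()]
    o,d=ray(c,uv);P=o+d*c['depth'].ravel()[:,None];P[c['depth'].ravel()==0]=np.nan
    return P.reshape(*c['depth'].shape,3)
def snap(n,f):
    c=camera(n);np.savez(f'pics/{f}.npz',**c);cv2.imwrite(f'pics/{f}.png',cv2.resize(c['image'][:,:,::-1],(800,600)));return c
def load(f): return {k:v for k,v in np.load(f'pics/{f}.npz').items()}
def rect(P):  # xy points -> centre, sizes, angle of long side (deg, -90..90)
    (c,(w,h),a)=cv2.minAreaRect((P*1000).astype(np.float32))
    if w<h:w,h,a=h,w,a+90
    return np.round(c,1),round(w,1),round(h,1),round((a+90)%180-90,1)
E
python3 - <<'E'
from h import *
H=dict(so=.055,ro=.075,sq=.065,lo=.050)
box={'top0':dict(so=(185,245,26,36),ro=(188,347,22,22),sq=(513,250,24,24),lo=(524,356,28,60),st=(355,290,36,66)),
'scene0':dict(so=(602,314,24,36),ro=(571,242,22,28),sq=(293,334,22,28),lo=(283,261,24,50),st=(438,293,36,46))}
for f in box:
    c=load(f);P=cloud(c);print(f)
    for k,(u,v,a,b) in box[f].items():
        s=.64;sl=np.s_[int((v-b)*s):int((v+b)*s),int((u-a)*s):int((u+a)*s)]
        p=P[sl].reshape(-1,3);p=p[~np.isnan(p[:,0])]
        z=p[:,2];top=np.percentile(z[z<.1],98) ;q=p[abs(z-top)<.006]
        print(k,'top z',round(top,4),'n',len(q),rect(q[:,:2]))
E
```

```text
top0
so top z 0.0554 n 192 (array([598.1, 296.5]), 91.9, 36.2, -7.5)
ro top z 0.0756 n 98 (array([421. , 276.6]), 44.6, 42.7, -88.8)
sq top z 0.0655 n 121 (array([ 598. , -280.2]), 46.3, 46.1, 8.4)
lo top z 0.0501 n 321 (array([ 411.7, -300.7]), 167.5, 57.5, -0.8)
st top z 0.0627 n 556 (array([524.1,  -2.2]), 99.9, 41.9, 8.2)
scene0
so top z 0.0575 n 144 (array([599.5, 297.4]), 93.4, 36.4, -7.9)
ro top z 0.0756 n 73 (array([420.7, 277.1]), 46.2, 45.8, 30.1)
sq top z 0.0673 n 111 (array([ 600.2, -279.2]), 50.2, 45.8, 7.1)
lo top z 0.0521 n 202 (array([ 414. , -300.2]), 177.3, 56.4, -0.6)
st top z 0.065 n 355 (array([526.3,  -1.9]), 102.4, 42.8, 8.3)
```

Both views agree to about 2 mm on all four dishes and the stack, in position and height. I'll move above the stack to look with the wrist camera.

```bash
python3 -m jog '[[-1,0.68,-0.6,-0.15,0],[-1,0.68,-0.6,-0.15,0],[-1,0.68,-0.6,-0.15,0],[-1,0.68,-0.6,-0.15,0],[-1,0.68,-0.6,-0.15,0],[-1,0.68,-0.6,-0.15,0],[-1,0.68,-0.6,-0.15,0],[-1,0.68,-0.6,-0.15,0],[-1,0.68,-0.6,-0.15,0],[-1,0.68,-0.6,-0.15,0],[-1,0.68,-0.6,-0.15,0],[-1,0.68,-0.6,-0.15,0]]' 40
python3 -m jog '[[-1,0.68,-0.6,0,0],[-1,0.68,-0.6,0,0],[-1,0,0,0,0.033],[-1,0,0,0,0.033],[-1,0,0,0,0],[-1,0,0,0,0]]'
python3 - <<'E'
from h import *
c=snap('wrist','w1');P=cloud(c);print(np.round(c['T'],3).tolist())
p=P.reshape(-1,3);p=p[~np.isnan(p[:,0])];print(np.histogram(p[:,2],bins=np.arange(-.02,.1,.004)))
E
```

```text
clock: 1.3
eef_pos: [0.466, -0.0833, 0.3213]
tool_rot: [[0.939, 0.344, -0.0], [0.344, -0.939, -0.0], [-0.0, -0.0, -1.0]]
force: [0.7, -0.7, -0.7]
grip_width: 0.0852
grasp_force: 0.0
clock: 1.9
eef_pos: [0.5088, -0.0056, 0.321]
tool_rot: [[0.989, 0.146, -0.001], [0.146, -0.989, 0.0], [-0.001, -0.0, -1.0]]
force: [-0.8, -0.3, -0.2]
grip_width: 0.0854
grasp_force: 0.0
[[0.145, 0.937, 0.317, 0.59], [-0.989, 0.137, 0.048, 0.008], [0.001, -0.321, 0.947, 0.464], [0.0, 0.0, 0.0, 1.0]]
(array([    0,     0,     0,     0, 64459, 66921,  1210,   880,  3952,
        5232,  5107,   934,  1153,  2345,   803,   824,  1652,  2224,
        1145,   385,  2216,   623,   124,   322,     5,     0,     0,
           0,     0]), array([-0.02 , -0.016, -0.012, -0.008, -0.004,  0.   ,  0.004,  0.008,
        0.012,  0.016,  0.02 ,  0.024,  0.028,  0.032,  0.036,  0.04 ,
        0.044,  0.048,  0.052,  0.056,  0.06 ,  0.064,  0.068,  0.072,
        0.076,  0.08 ,  0.084,  0.088,  0.092,  0.096]))
```

View pics/w1.png

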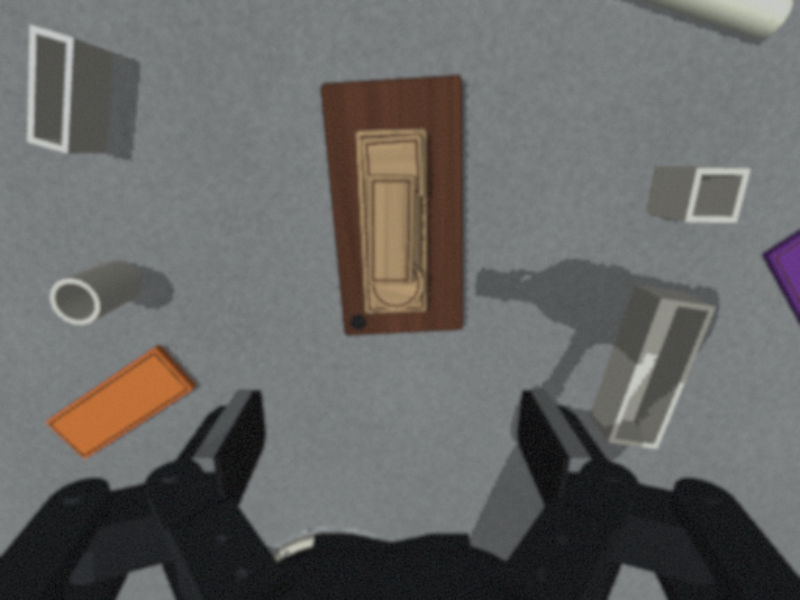

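Wrist view (800x600): the small lid is at (392,230). The square lid is under its far end at (390,158), the round one under its near end at (395,290), and the large lid is below both. All four dishes are visible.

```bash
cat >> h.py <<'E'
def layer(P,cx,cy,r,z0,z1):  # points of a height band near xy; median height, robust rectangle
    m=(np.hypot(P[...,0]-cx,P[...,1]-cy)<r)&(P[...,2]>z0)&(P[...,2]<z1)
    k=cv2.morphologyEx(m.astype(np.uint8),cv2.MORPH_OPEN,np.ones((2,2),np.uint8));n,l,s,_=cv2.connectedComponentsWithStats(k,connectivity=8)
    q=P[l==1+np.argmax(s[1:,4])];return round(float(np.median(q[:,2])),4),len(q),rect(q[:,:2])
E
python3 - <<'E'
from h import *
c=load('w1');P=cloud(c)
print('small',layer(P,.525,-.002,.08,.057,.075))
print('large',layer(P,.525,-.002,.12,.028,.075))
print('sq+ro',layer(P,.525,-.002,.12,.043,.075))
print('sq',layer(P,.595,.008,.035,.043,.055)); print('ro',layer(P,.465,-.012,.035,.043,.055))
for k,x,y,r,h in (('so',.598,.297,.07,.055),('ro',.421,.277,.05,.075),('sq',.598,-.28,.05,.065),('lo',.412,-.3,.12,.05)): print(k,layer(P,x,y,r,h-.006,h+.008))
# two-view check of heights (top + wrist), bamboo contour centre of the small lid, dish rims via depth-free triangulation
t=load('top0')
def proj(c,p):
    q=(np.append(p,1)@np.linalg.inv(c['T']).T)[:3];return c['cx']+c['fx']*q[0]/-q[2],c['cy']-c['fy']*q[1]/-q[2]
def white(c,p,hw=40):
    u,v=map(int,proj(c,p));im=c['image'][v-hw:v+hw,max(u-hw,0):u+hw];g=cv2.cvtColor(im,cv2.COLOR_RGB2HSV);m=((g[...,2]>165)&(g[...,1]<60)).astype(np.uint8)
    n,l,s,_=cv2.connectedComponentsWithStats(m);i=1+np.argmax(s[1:,4]);x,y,w,h=s[i,:4];cn=cv2.findContours((l==i).astype(np.uint8),0,2)[0][0]
    M=cv2.moments(cv2.convexHull(cn));return M['m10']/M['m00']+max(u-hw,0),M['m01']/M['m00']+v-hw
for k,p in dict(so=(.598,.297,.055),ro=(.421,.277,.075),sq=(.598,-.28,.065)).items():
    r,e=tri(t,white(t,p),c,white(c,p));print(k,'tri',np.round(r*1000,1),round(e*1000,1))
E
```

```text
small (nan, 2061, (array([520.8,  -4.8]), 101.9, 41.8, 9.1))
large (nan, 4900, (array([520.5,  -7.7]), 179.5, 61.8, 11.2))
sq+ro (nan, 3618, (array([521.9,  -9.3]), 165.7, 53.5, 11.8))
sq (nan, 952, (array([587. ,   3.7]), 54.6, 31.9, -77.0))
ro (nan, 501, (array([461.6, -22.4]), 52.9, 41.0, -56.7))
so (nan, 1176, (array([590.1, 309.5]), 121.3, 44.7, -29.6))
ro (nan, 413, (array([393.5, 293.9]), 108.9, 34.5, -40.7))
sq (nan, 645, (array([ 595.2, -306.5]), 98.8, 55.1, -81.7))
lo (nan, 1306, (array([ 395. , -321.8]), 199.1, 97.8, -2.0))
so tri [598.5 296.3  55.5] 1.7
ro tri [420.2 275.9  76.8] 0.6
sq tri [ 597.4 -280.7   65. ] 0.5
```

```bash
python3 -m jog '[[-1,0.31,-0.03,0.3,0],[-1,0,0,0.6,0],[-1,0,0,0.6,0],[-1,0,0,0.6,0],[-1,0,0,0.6,0],[-1,0,0,0.6,0],[-1,0,0,0.6,0],[-1,0,0,0.6,0],[-1,0,0,0.4,0],[-1,0,0,0.4,0],[-1,0,0,0.2,0],[-1,0,0,0,0]]' 40
python3 -m jog '[[-1,0,0,0,0],[1,0,0,0,0],[1,0,0,0,0],[1,0,0,0,0],[1,0,0,0,0],[1,0,0,0,0],[1,0,0,0,0],[1,0,0,0,0],[1,0,0,0,0],[1,0,0,0,0]]'
```

```text
clock: 3.15
eef_pos: [0.5229, -0.002, 0.0447]
tool_rot: [[0.99, 0.143, -0.003], [0.143, -0.99, 0.0], [-0.003, -0.001, -1.0]]
force: [0.3, -0.1, -0.3]
grip_width: 0.0853
grasp_force: 0.0
clock: 4.15
eef_pos: [0.5246, -0.0018, 0.0473]
tool_rot: [[0.99, 0.143, 0.002], [0.143, -0.99, -0.0], [0.002, 0.0, -1.0]]
force: [-0.2, 0.3, 5.4]
grip_width: 0.0409
grasp_force: 41.9
```

```bash
python3 -m jog '[[1,0,0,-0.1,0],[1,0,0,-0.3,0],[1,0,0,-0.5,0],[1,0,0,-0.6,0],[1,0,0,-0.6,0],[1,0,0,-0.4,0],[1,0,0,0,0]]'
python3 -m jog '[[1,0.15,-0.35,0,0],[1,0.29,-0.71,0,0],[1,0.29,-0.71,0,0],[1,0.29,-0.71,0,0],[1,0.29,-0.71,0,0],[1,0.29,-0.71,0,0],[1,0.29,-0.71,0,0],[1,0.29,-0.71,0,0],[1,0.15,-0.35,0,0],[1,0,0,0,0.0445],[1,0,0,0,0.0445],[1,0,0,0,0]]'
python3 -m jog '[[1,0,0,0,0],[1,0,0,0,0]]'
python3 - <<'E'
from h import *
c=snap('top','t2');P=cloud(c);print(arm.observe()['eef_pos'])
for a,b in((.1,.15),(.15,.175),(.13,.16)):
  try:print('held',layer(P,.598,.296,.09,a,b))
  except Exception as e:print(e)
print('sq+ro',layer(P,.525,-.002,.12,.042,.075));print('large',layer(P,.525,-.002,.12,.028,.075))
c=snap('wrist','w2')
E
```

```text
clock: 4.85
eef_pos: [0.5255, -0.0019, 0.176]
tool_rot: [[0.99, 0.143, 0.007], [0.143, -0.99, -0.0], [0.007, 0.001, -1.0]]
force: [0.1, 0.1, -0.3]
grip_width: 0.041
grasp_force: 41.3
clock: 6.05
eef_pos: [0.5982, 0.2956, 0.1694]
tool_rot: [[0.991, -0.136, -0.003], [-0.136, -0.991, -0.001], [-0.002, 0.002, -1.0]]
force: [0.8, -0.1, -0.6]
grip_width: 0.0408
grasp_force: 41.3
clock: 6.25
eef_pos: [0.5986, 0.2952, 0.1708]
tool_rot: [[0.991, -0.133, -0.001], [-0.133, -0.991, -0.0], [-0.001, 0.0, -1.0]]
force: [0.3, -0.0, 0.3]
grip_width: 0.0409
grasp_force: 41.3
[0.59869382 0.29522529 0.17100637]
attempt to get argmax of an empty sequence
attempt to get argmax of an empty sequence
attempt to get argmax of an empty sequence
sq+ro (0.0464, 376, (array([577.,   1.]), 53.1, 52.4, -77.6))
large (nan, 1421, (array([522.1,  -7.1]), 175.2, 63.1, 10.3))
```

View pics/t2.png

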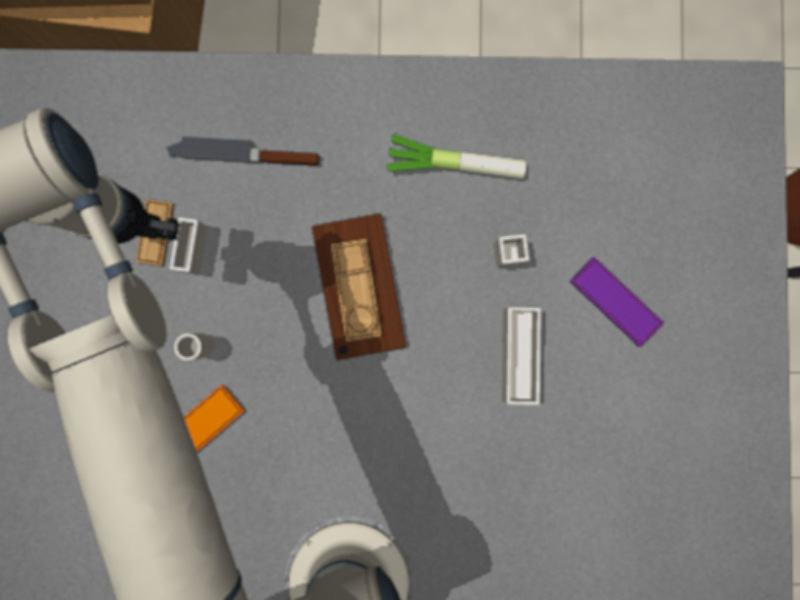

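View pics/w2.png

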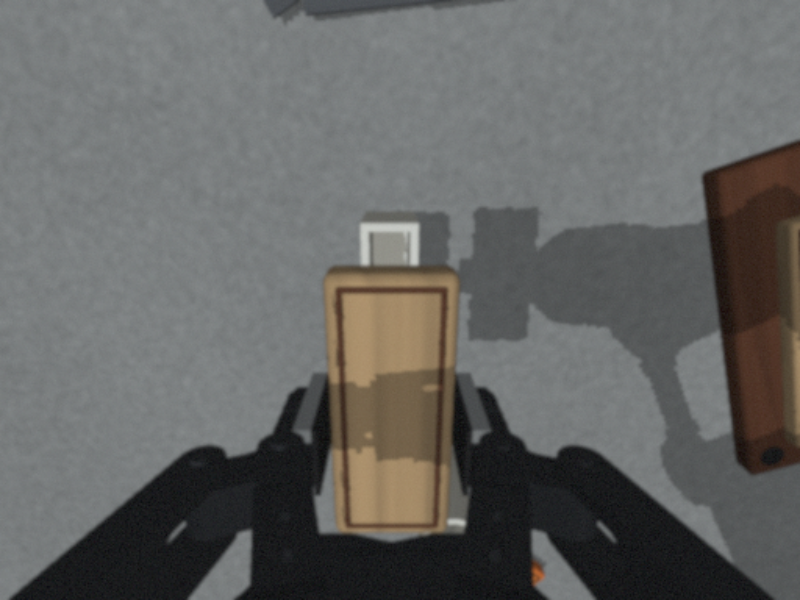

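Top view: the small lid is held beside and above its dish at (155,233). Square and round remain on the large lid at (350,262) and (362,318), undisturbed. Wrist view: the lid (390,400) is straight in the jaws, and the far rim of the dish is seen at (389,230).

```bash
cat >> h.py <<'E'
def bamboo(c,lo=(8,50,90),hi=(25,190,255)):
    return cv2.inRange(cv2.cvtColor(c['image'],cv2.COLOR_RGB2HSV),lo,hi)
def big(m):
    m=cv2.morphologyEx(m,cv2.MORPH_CLOSE,np.ones((7,7)));return max(cv2.findContours(m,0,2)[0],key=cv2.contourArea)[:,0]
def shift(dx,dy,rot=None):  # world shift -> tool units
    R=arm.observe()['tool_rot'];return np.round(np.array(R).T@[dx,dy,0]/.05,3)
E
python3 - <<'E'
from h import *
c=load('w2');e=arm.observe()['eef_pos'];z=e[2]-.0473+.062
m=bamboo(c);m[:,480:]=0;h=big(m);P=plane(c,h,z)[:,:2];print('held',rect(P),e)
cl=cloud(c);M=(abs(cl[...,0]-.63)<.06)&(abs(cl[...,1]-.29)<.06);q=cl[M&(abs(cl[...,2]-.055)<.005)];print('rim visible',rect(q[:,:2]),q[:,0].max())
g=cv2.inRange(c['image'],(185,185,185),(255,255,255));g[:120]=0;g[172:]=0;k=big(g);Q=plane(c,k,.055)[:,:2];print('rim colour',rect(Q))
B=cl[cv2.erode(m,np.ones((7,7)))>0];print('held z',np.nanmedian(B[:,2]),z)
E
```

```text
held (array([599. , 296.1]), 101.0, 41.0, -7.6) [0.59872199 0.29522702 0.17112993]
rim visible (array([630.8, 292.7]), 33.6, 24.7, 81.7) 0.6451196075150653
rim colour (array([630.1, 293.2]), 32.3, 22.3, 82.3)
held z 0.18568955351991429 0.1858299253581199
```

```bash
python3 -m jog '[[1,-0.02,-0.025,0.3,0],[1,0,0,0.4,0],[1,0,0,0.4,0],[1,0,0,0.4,0],[1,0,0,0.3,0],[1,0,0,0.2,0],[1,0,0,0.15,0],[1,0,0,0.1,0],[1,0,0,0.05,0],[1,0,0,0,0],[1,0,0,0,0]]'
python3 -m jog '[[1,0,0,0,0],[1,0,0,0,0]]'
```

```text
clock: 7.45
eef_pos: [0.5983, 0.297, 0.0571]
tool_rot: [[0.991, -0.136, 0.001], [-0.136, -0.991, 0.001], [0.001, -0.001, -1.0]]
force: [0.2, 0.5, 0.3]
grip_width: 0.0409
grasp_force: 41.3
clock: 7.65
eef_pos: [0.5982, 0.2969, 0.0568]
tool_rot: [[0.991, -0.136, 0.001], [-0.136, -0.991, 0.0], [0.001, -0.0, -1.0]]
force: [-0.3, 0.1, 0.1]
grip_width: 0.0409
grasp_force: 41.3
```

```bash
python3 -m jog '[[1,0,0,0.02,0],[1,0,0,0.02,0],[1,0,0,0,0]]'; python3 -m jog '[[1,0,0,0.02,0],[1,0,0,0,0]]'
```

```text
clock: 7.95
eef_pos: [0.598, 0.2969, 0.0544]
tool_rot: [[0.991, -0.136, 0.0], [-0.136, -0.991, 0.0], [0.0, -0.0, -1.0]]
force: [-0.8, -0.1, 1.1]
grip_width: 0.0409
grasp_force: 41.4
clock: 8.15
eef_pos: [0.5981, 0.2969, 0.0544]
tool_rot: [[0.991, -0.136, 0.001], [-0.136, -0.991, 0.0], [0.001, -0.0, -1.0]]
force: [-2.1, -0.4, 4.8]
grip_width: 0.0406
grasp_force: 41.8
```

```bash
python3 -m jog '[[-1,0,0,0,0],[-1,0,0,0,0],[-1,0,0,0,0],[-1,0,0,0,0],[-1,0,0,-0.2,0],[-1,0,0,-0.5,0],[-1,0,0,-0.8,0],[-1,0,0,-0.8,0],[-1,0,0,-0.8,0],[-1,0,0,-0.4,0]]'
python3 -m jog '[[-1,0.05,0.4,0,0],[-1,0.05,0.7,0,0],[-1,0.05,0.7,0,0],[-1,0.05,0.7,0,0],[-1,0.05,0.7,0,0],[-1,0.05,0.7,0,0],[-1,0.05,0.7,0,0],[-1,0.05,0.7,0,0],[-1,0.02,0.6,0,0],[-1,0,0,0,-0.037],[-1,0,0,0,-0.037],[-1,0,0,0,-0.037]]'
python3 -m jog '[[-1,0,0,0,0],[-1,0,0,0,0]]'
python3 - <<'E'
from h import *
c=snap('top','t3');P=cloud(c);print('so lid',layer(P,.598,.296,.09,.06,.08))
c=snap('wrist','w3');P=cloud(c);print('w so lid',layer(P,.598,.296,.09,.062,.08));print('sq+ro',layer(P,.525,-.002,.12,.043,.075),'sq',layer(P,.577,.001,.045,.043,.055),'ro',layer(P,.471,-.018,.045,.043,.055))
E
```

```text
clock: 9.15
eef_pos: [0.5987, 0.2972, 0.2346]
tool_rot: [[0.991, -0.136, 0.007], [-0.136, -0.991, 0.003], [0.006, -0.004, -1.0]]
force: [0.6, -0.4, 0.0]
grip_width: 0.0852
grasp_force: 0.0
clock: 10.35
eef_pos: [0.5779, 0.0003, 0.2271]
tool_rot: [[0.977, 0.214, -0.002], [0.214, -0.977, -0.0], [-0.002, -0.0, -1.0]]
force: [-0.2, 0.5, -0.7]
grip_width: 0.0852
grasp_force: 0.0
clock: 10.55
eef_pos: [0.5782, 0.0012, 0.2275]
tool_rot: [[0.978, 0.207, -0.001], [0.207, -0.978, -0.0], [-0.001, -0.0, -1.0]]
force: [-0.5, -0.8, 0.4]
grip_width: 0.0853
grasp_force: 0.0
so lid (nan, 586, (array([597.7, 307.8]), 97.1, 64.7, -8.6))Traceback (most recent call last):
  File "<stdin>", line 3, in <module>
  File "h.py", line 25, in layer
    q=P[l==1+np.argmax(s[1:,4])];return round(float(np.median(q[:,2])),4),len(q),rect(q[:,:2])
             ~~~~~~~~~^^^^^^^^^
    return _wrapfunc(a, 'argmax', axis=axis, out=out, **kwds)
    return bound(*args, **kwds)
ValueError: attempt to get argmax of an empty sequence
```

View pics/w3.png

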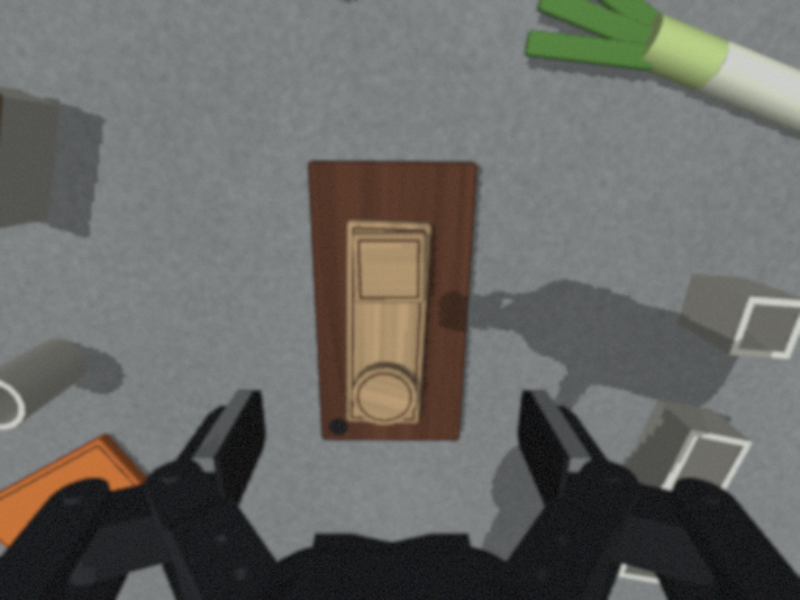

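Wrist view: the square lid is at (390,268), the round one at (384,395), both on the large lid and undisturbed.

```bash
python3 - <<'E'
import re
s=open('h.py').read().replace("k=cv2.morph","m[1:]&=m[:-1];k=cv2.morph").replace("q=P[l==1+np.argmax(s[1:,4])]","q=P[(l==1+np.argmax(s[1:,4]))&m]")
open('h.py','w').write(s)
E
cat >> h.py <<'E'
def lidc(c,cx,cy,r,ztop):  # bamboo contour near xy, cast on its top plane
    m=bamboo(c);v,u=np.mgrid[:m.shape[0],:m.shape[1]];P=plane(c,np.c_[u.ravel(),v.ravel()],ztop).reshape(*m.shape,3)
    m[np.hypot(P[...,0]-cx,P[...,1]-cy)>r]=0;h=big(m);return rect(plane(c,h,ztop)[:,:2])
E
python3 - <<'E'
from h import *
c=load('t3');P=cloud(c);print('so lid',layer(P,.598,.296,.08,.062,.08),lidc(c,.598,.296,.08,.069))
for f in('t3','w3'):
    P=cloud(load(f));print(f,'sq',layer(P,.577,.001,.045,.043,.055),'ro',layer(P,.471,-.018,.045,.043,.055),'lg',layer(P,.525,-.007,.1,.029,.055))
c=camera('scene');P=cloud(c);np.savez('pics/s3.npz',**c);print('scene so lid',layer(P,.598,.296,.08,.062,.08),lidc(c,.598,.296,.08,.069))
print(arm.observe()['eef_pos'])
E
```

```text
so lid (0.0676, 497, (array([594.5, 295.2]), 94.4, 38.8, -8.3)) (array([596.3, 295.1]), 100.3, 42.9, -7.8)
t3 sq (0.0467, 57, (array([565.6,  17.2]), 30.6, 16.8, 1.7)) ro (0.0468, 29, (array([468.8, -35.6]), 27.4, 8.4, 1.8)) lg (0.0352, 192, (array([530. ,  19.6]), 101.7, 23.9, 1.7))
w3 sq (0.0481, 1886, (array([577.6,   3.1]), 53.0, 52.4, 11.8)) ro (0.0481, 1114, (array([471.9, -15.5]), 50.6, 50.6, 12.1)) lg (0.0464, 6143, (array([523.7,  -5.7]), 173.7, 62.4, 10.2))
scene so lid (0.0693, 373, (array([603. , 297.3]), 94.4, 40.9, -7.5)) (array([599.6, 295.1]), 105.1, 44.0, -7.9)
[0.5785306  0.00156452 0.2279814 ]
```

```bash
python3 -m jog '[[-1,-0.01,-0.01,0.3,0],[-1,0,0,0.6,0],[-1,0,0,0.6,0],[-1,0,0,0.6,0],[-1,0,0,0.6,0],[-1,0,0,0.5,0],[-1,0,0,0.4,0],[-1,0,0,0.2,0],[-1,0,0,0.09,0],[-1,0,0,0,0],[-1,0,0,0,0]]' 40
python3 -m jog '[[1,0,0,0,0],[1,0,0,0,0],[1,0,0,0,0],[1,0,0,0,0],[1,0,0,0,0],[1,0,0,0,0],[1,0,0,0,0]]'
```

```text
clock: 11.8
eef_pos: [0.5789, 0.0021, 0.0352]
tool_rot: [[0.978, 0.211, 0.002], [0.211, -0.978, -0.0], [0.002, 0.001, -1.0]]
force: [-0.3, -0.0, 0.1]
grip_width: 0.0852
grasp_force: 0.0
clock: 12.5
eef_pos: [0.5788, 0.0021, 0.0349]
tool_rot: [[0.977, 0.211, 0.002], [0.211, -0.978, -0.0], [0.002, 0.0, -1.0]]
force: [-0.3, 0.1, 5.1]
grip_width: 0.0529
grasp_force: 42.9
```

```bash
python3 -m jog '[[1,0,0,-0.1,0],[1,0,0,-0.3,0],[1,0,0,-0.5,0],[1,0,0,-0.7,0],[1,0,0,-0.7,0],[1,0,0,-0.6,0],[1,0,0,-0.3,0]]'
python3 -m jog '[[1,-0.05,0.3,0,0],[1,-0.1,0.7,0,0],[1,-0.1,0.7,0,0],[1,-0.1,0.7,0,0],[1,-0.1,0.7,0,0],[1,-0.1,0.7,0,0],[1,-0.1,0.7,0,0],[1,-0.1,0.7,0,0],[1,-0.07,0.4,0,0],[1,0,0,0,0.023],[1,0,0,0,0],[1,0,0,0,0]]'
python3 - <<'E'
from h import *
e=arm.observe()['eef_pos'];c=snap('wrist','w4');t=snap('top','t4');h=e[2]-.0349+.048
P=cloud(c);print('held',layer(P,e[0],e[1],.06,h-.006,h+.006),lidc(c,e[0],e[1],.06,h),e)
for n,f in(('w',c),('t',t)):
    P=cloud(f);print(n,'rim',layer(P,.598,-.28,.05,.061,.07))
print('so lid',layer(cloud(t),.598,.296,.08,.062,.08),lidc(t,.598,.296,.08,.069))
print('ro',layer(cloud(t),.471,-.018,.045,.042,.055))
E
```

```text
clock: 13.2
eef_pos: [0.579, 0.0021, 0.1983]
tool_rot: [[0.977, 0.211, 0.005], [0.211, -0.977, -0.0], [0.005, 0.001, -1.0]]
force: [-0.4, 1.3, -0.8]
grip_width: 0.0528
grasp_force: 42.4
clock: 14.4
eef_pos: [0.5968, -0.2799, 0.1927]
tool_rot: [[0.99, 0.142, -0.001], [0.142, -0.99, 0.001], [-0.001, -0.001, -1.0]]
force: [0.7, -0.1, -0.5]
grip_width: 0.0532
grasp_force: 42.3
held (0.2058, 9167, (array([ 597.2, -279.4]), 65.1, 53.7, -81.9)) (array([ 599. , -278.7]), 56.1, 52.6, 8.1) [ 0.59680476 -0.27994161  0.19269976]
w rim (0.0651, 656, (array([ 596.8, -280.5]), 45.4, 45.0, 7.7))
t rim (0.0661, 1, (array([ 580.6, -303.6]), 0.0, 0.0, 0.0))
so lid (0.0678, 484, (array([594.3, 295.4]), 94.0, 38.4, -8.0)) (array([596.3, 295.2]), 100.3, 43.0, -7.6)
ro (0.0466, 240, (array([469.8, -16.3]), 46.8, 46.6, -89.0))
```

View pics/w4.png

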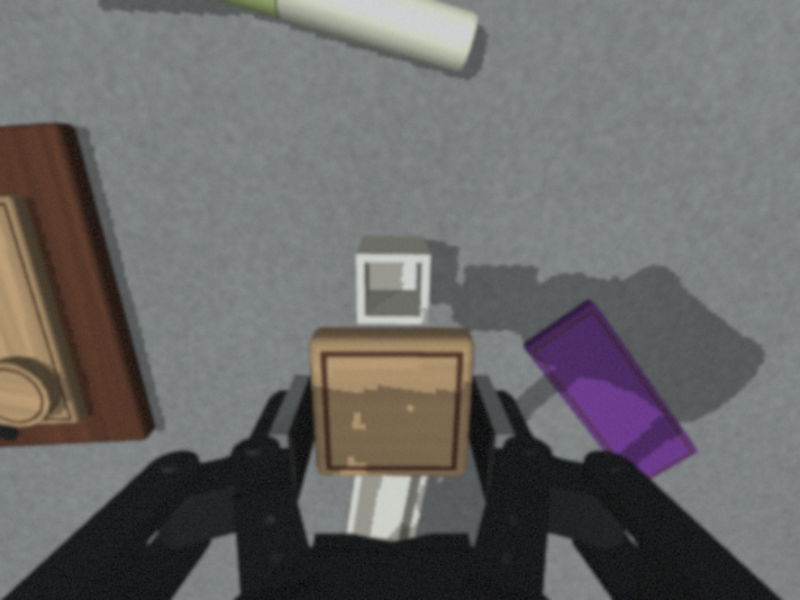

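Wrist view: the square lid (392,400) is held squarely. Its pot is at (393,288) with parallel sides. I'm lowering it.

```bash
python3 -m jog '[[1,-0.015,0.018,0.3,0],[1,0,0,0.4,0],[1,0,0,0.4,0],[1,0,0,0.4,0],[1,0,0,0.4,0],[1,0,0,0.3,0],[1,0,0,0.2,0],[1,0,0,0.1,0],[1,0,0,0.03,0],[1,0,0,0,0],[1,0,0,0,0]]'
python3 -m jog '[[1,0,0,0.01,0],[1,0,0,0.01,0],[1,0,0,0,0]]'
```

```text
clock: 15.6
eef_pos: [0.597, -0.2815, 0.0685]
tool_rot: [[0.99, 0.14, 0.002], [0.14, -0.99, -0.001], [0.002, 0.001, -1.0]]
force: [-0.1, -0.7, -0.6]
grip_width: 0.0531
grasp_force: 42.4
clock: 15.9
eef_pos: [0.5966, -0.2813, 0.0664]
tool_rot: [[0.99, 0.14, 0.0], [0.14, -0.99, -0.0], [0.0, 0.0, -1.0]]
force: [0.2, -0.8, -0.7]
grip_width: 0.0527
grasp_force: 42.4
```

```bash
python3 -m jog '[[1,0,0,0.015,0],[1,0,0,0,0]]'; python3 -m jog '[[1,0,0,0.015,0],[1,0,0,0,0]]'
```

```text
clock: 16.1
eef_pos: [0.5966, -0.2813, 0.066]
tool_rot: [[0.99, 0.14, 0.0], [0.14, -0.99, -0.0], [0.0, 0.0, -1.0]]
force: [-0.1, -0.3, 1.9]
grip_width: 0.0529
grasp_force: 42.5
clock: 16.3
eef_pos: [0.5966, -0.2813, 0.066]
tool_rot: [[0.99, 0.14, 0.001], [0.14, -0.99, -0.0], [0.001, 0.001, -1.0]]
force: [-2.2, 1.6, 5.2]
grip_width: 0.0526
grasp_force: 42.9
```

```bash
python3 -m jog '[[-1,0,0,0,0],[-1,0,0,0,0],[-1,0,0,0,0],[-1,0,0,0,0],[-1,0,0,-0.2,0],[-1,0,0,-0.5,0],[-1,0,0,-0.8,0],[-1,0,0,-0.8,0],[-1,0,0,-0.6,0],[-1,0,0,-0.3,0]]'
python3 -m jog '[[-1,-0.13,-0.4,0,0],[-1,-0.2,-0.65,0,0],[-1,-0.2,-0.65,0,0],[-1,-0.2,-0.65,0,0],[-1,-0.2,-0.65,0,0],[-1,-0.2,-0.65,0,0],[-1,-0.2,-0.65,0,0],[-1,-0.2,-0.65,0,0],[-1,-0.2,-0.65,0,0],[-1,0,0,0,-0.01],[-1,0,0,0,0],[-1,0,0,0,0]]'
python3 - <<'E'
from h import *
e=arm.observe()['eef_pos'];c=snap('wrist','w5');t=snap('top','t5');P=cloud(c);print(e)
print('ro',layer(P,.471,-.016,.045,.043,.055),'lg',layer(P,.525,-.007,.12,.029,.055))
T=cloud(t);print('sq lid t',layer(T,.597,-.28,.06,.073,.085),lidc(t,.597,-.28,.06,.079),lidc(camera('scene'),.597,-.28,.06,.079));print('pot ro t',layer(T,.421,.277,.05,.07,.08),'lo',layer(T,.412,-.3,.12,.045,.056))
E
```

```text
clock: 17.3
eef_pos: [0.5973, -0.2816, 0.2304]
tool_rot: [[0.99, 0.14, 0.006], [0.14, -0.99, -0.003], [0.006, 0.004, -1.0]]
force: [-0.2, -1.3, -0.2]
grip_width: 0.0856
grasp_force: 0.0
clock: 18.5
eef_pos: [0.4718, -0.0163, 0.2254]
tool_rot: [[0.985, 0.17, 0.001], [0.17, -0.985, -0.0], [0.001, 0.0, -1.0]]
force: [-0.1, -0.3, 0.6]
grip_width: 0.0852
grasp_force: 0.0
[ 0.47181595 -0.0162633   0.22543117]
ro (0.0481, 1487, (array([471. , -15.5]), 51.3, 50.6, -78.8)) lg (0.0343, 8331, (array([523.1,  -5.6]), 172.3, 62.8, 10.0))
sq lid t (0.0772, 326, (array([ 594.4, -281.3]), 52.4, 47.8, -81.6)) (array([ 595.1, -280.5]), 57.6, 55.7, -81.5) (array([ 600.7, -280.8]), 60.4, 54.5, 7.7)
pot ro t (0.0746, 7, (array([407.2, 291.4]), 12.9, 2.1, 33.4)) lo (0.0485, 22, (array([ 460. , -277.9]), 57.3, 1.1, 0.5))
```

```bash
python3 -m jog '[[-1,-0.01,-0.01,0.3,0],[-1,0,0,0.6,0],[-1,0,0,0.6,0],[-1,0,0,0.6,0],[-1,0,0,0.6,0],[-1,0,0,0.5,0],[-1,0,0,0.3,0],[-1,0,0,0.2,0],[-1,0,0,0.09,0],[-1,0,0,0,0],[-1,0,0,0,0]]' 40
python3 -m jog '[[1,0,0,0,0],[1,0,0,0,0],[1,0,0,0,0],[1,0,0,0,0],[1,0,0,0,0],[1,0,0,0,0],[1,0,0,0,0]]'
```

```text
clock: 19.75
eef_pos: [0.4719, -0.0158, 0.0365]
tool_rot: [[0.985, 0.171, 0.002], [0.171, -0.985, -0.0], [0.002, 0.0, -1.0]]
force: [0.5, 0.2, 0.1]
grip_width: 0.0855
grasp_force: 0.0
clock: 20.45
eef_pos: [0.4718, -0.0158, 0.0364]
tool_rot: [[0.985, 0.171, 0.002], [0.171, -0.985, -0.0], [0.002, 0.001, -1.0]]
force: [-0.6, 0.7, 5.7]
grip_width: 0.052
grasp_force: 42.1
```

```bash
python3 -m jog '[[1,0,0,-0.1,0],[1,0,0,-0.3,0],[1,0,0,-0.5,0],[1,0,0,-0.7,0],[1,0,0,-0.7,0],[1,0,0,-0.7,0],[1,0,0,-0.4,0]]'
python3 -m jog '[[1,0,-0.34,0,0],[1,0,-0.7,0,0],[1,0,-0.7,0,0],[1,0,-0.7,0,0],[1,0,-0.7,0,0],[1,0,-0.7,0,0],[1,0,-0.7,0,0],[1,0,-0.7,0,0],[1,0,-0.5,0,0],[1,0,-0.2,0,0],[1,0,0,0,0],[1,0,0,0,0]]'
python3 - <<'E'
from h import *
e=arm.observe()['eef_pos'];c=snap('wrist','w6');h=e[2]-.0364+.048
P=cloud(c);print('held',layer(P,e[0],e[1],.06,h-.006,h+.006),lidc(c,e[0],e[1],.06,h),e)
print('rim',layer(P,.421,.277,.05,.07,.082))
g=cv2.inRange(c['image'],(175,175,175),(255,255,255));v,u=np.mgrid[:384,:512];Q=plane(c,np.c_[u.ravel(),v.ravel()],.075).reshape(384,512,3);g[np.hypot(Q[...,0]-.421,Q[...,1]-.277)>.035]=0
q=plane(c,big(g),.075)[:,:2]*1000;print(cv2.minEnclosingCircle(q.astype(np.float32)),cv2.fitEllipse(q.astype(np.float32)))
E
```

```text
clock: 21.15
eef_pos: [0.4716, -0.0157, 0.2097]
tool_rot: [[0.985, 0.171, 0.005], [0.171, -0.985, -0.0], [0.004, 0.001, -1.0]]
force: [0.7, -0.0, -0.4]
grip_width: 0.052
grasp_force: 41.8
clock: 22.35
eef_pos: [0.4206, 0.2762, 0.2056]
tool_rot: [[0.985, 0.171, 0.0], [0.171, -0.985, -0.001], [0.0, 0.001, -1.0]]
force: [0.6, -0.3, -0.5]
grip_width: 0.0517
grasp_force: 41.9
held (0.2173, 7174, (array([421.5, 279.5]), 60.0, 53.6, 67.8)) (array([414.9, 277.1]), 69.7, 52.4, -0.2) [0.42056504 0.27619115 0.20559306]
rim (0.0748, 470, (array([419. , 276.3]), 43.5, 43.3, 7.5))
((419.0158386230469, 277.6648864746094), 21.9001407623291) ((419.07635498046875, 277.84283447265625), (42.31587219238281, 42.866764068603516), 118.3178482055664)
```

View pics/w6.png

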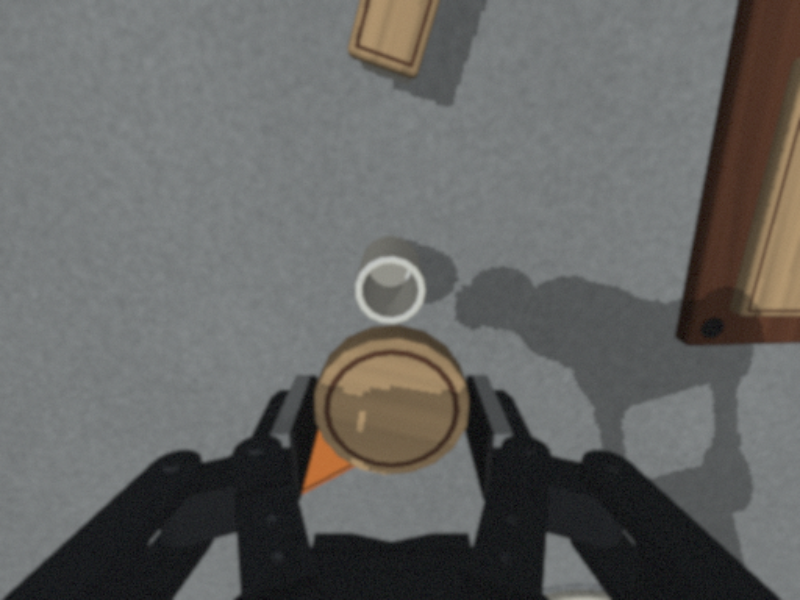

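Run:
```python
from h import *
c=load('w6');p=plane(c,[[250.6,302],[201.5,258],[299.5,258]],.2056-.0364+.048)[:,:2]*1000
print(p,'centre',p[0]+27*np.array([.985,.171]),(p[1]+p[2])/2)
```

```text
[[395.21294118 272.59138878]
 [418.52248003 302.89264643]
 [427.26374062 251.97098559]] centre [421.80794118 277.20838878] [422.89311032 277.43181601]
```

```bash
python3 -m jog '[[1,-0.016,0,0.3,0],[1,0,0,0.4,0],[1,0,0,0.4,0],[1,0,0,0.4,0],[1,0,0,0.4,0],[1,0,0,0.3,0],[1,0,0,0.2,0],[1,0,0,0.1,0],[1,0,0,0.03,0],[1,0,0,0,0],[1,0,0,0,0]]'
python3 -m jog '[[1,0,0,0.02,0],[1,0,0,0.01,0],[1,0,0,0,0]]'
python3 -m jog '[[1,0,0,0.01,0],[1,0,0,0.0,0]]'
```

```text
clock: 23.5
eef_pos: [0.42, 0.2771, 0.0798]
tool_rot: [[0.985, 0.171, 0.001], [0.171, -0.985, 0.001], [0.002, -0.001, -1.0]]
force: [-0.4, 0.9, -0.8]
grip_width: 0.0519
grasp_force: 41.9
clock: 23.8
eef_pos: [0.4197, 0.2769, 0.0775]
tool_rot: [[0.985, 0.171, 0.0], [0.171, -0.985, 0.0], [0.0, -0.0, -1.0]]
force: [-0.6, 0.0, -0.3]
grip_width: 0.0516
grasp_force: 41.9
clock: 24.0
eef_pos: [0.4198, 0.2769, 0.0775]
tool_rot: [[0.985, 0.171, 0.001], [0.171, -0.985, 0.0], [0.001, -0.0, -1.0]]
force: [-1.6, -1.3, 3.7]
grip_width: 0.052
grasp_force: 42.2
```

```bash
python3 -m jog '[[-1,0,0,0,0],[-1,0,0,0,0],[-1,0,0,0,0],[-1,0,0,0,0],[-1,0,0,-0.2,0],[-1,0,0,-0.5,0],[-1,0,0,-0.8,0],[-1,0,0,-0.8,0],[-1,0,0,-0.4,0],[-1,0,0,-0.2,0]]'
python3 -m jog '[[-1,0.07,0.32,0,0],[-1,0.13,0.7,0,0],[-1,0.13,0.7,0,0],[-1,0.13,0.7,0,0],[-1,0.13,0.7,0,0],[-1,0.13,0.7,0,0],[-1,0.13,0.7,0,0],[-1,0.13,0.7,0,0],[-1,0.09,0.7,0,0],[-1,0,0,0,0],[-1,0,0,0,0]]'
python3 - <<'E'
from h import *
e=arm.observe()['eef_pos'];c=snap('wrist','w7');t=snap('top','t7');s=snap('scene','s7');P=cloud(c);print(e)
print('lg',layer(P,.525,-.007,.12,.029,.045),lidc(c,.523,-.006,.12,.034))
T=cloud(t);S=cloud(s)
for n,x,y,r,z in(('so',.598,.296,.08,.069),('ro',.421,.277,.05,.089),('sq',.597,-.28,.06,.079)):
  for f,Q in((t,T),(s,S)):
    try:print(n,layer(Q,x,y,r,z-.005,z+.007),lidc(f,x,y,r,z))
    except Exception as x_:print(n,x_)
print('lo',layer(T,.412,-.3,.12,.045,.056),layer(S,.412,-.3,.12,.046,.056))
E
```

```text
clock: 25.0
eef_pos: [0.4203, 0.2772, 0.2256]
tool_rot: [[0.985, 0.171, 0.004], [0.171, -0.985, 0.003], [0.005, -0.002, -1.0]]
force: [-0.8, 0.7, -1.0]
grip_width: 0.0854
grasp_force: 0.0
clock: 26.1
eef_pos: [0.5226, -0.0061, 0.2208]
tool_rot: [[0.986, 0.169, -0.002], [0.169, -0.986, 0.001], [-0.002, -0.001, -1.0]]
force: [-0.6, -0.5, -0.7]
grip_width: 0.0857
grasp_force: 0.0
[ 0.5225682  -0.00610227  0.2207808 ]
lg (0.0341, 7340, (array([523.9,  -5.4]), 171.6, 62.7, 10.0)) (array([528.8,  -1.8]), 226.4, 70.4, 11.5)
so (0.0677, 447, (array([594.5, 295. ]), 94.3, 38.9, -7.4)) (array([596.3, 295.2]), 100.3, 43.0, -7.6)
so (0.0694, 347, (array([602.7, 298.1]), 94.9, 40.1, -6.9)) (array([599.7, 295.3]), 105.1, 43.6, -7.9)
ro (0.088, 227, (array([417.5, 275.6]), 47.7, 44.8, -89.9)) (array([418.9, 274.9]), 52.4, 52.4, 1.8)
ro (0.0895, 144, (array([426.7, 277.6]), 49.2, 42.3, -86.8)) (array([417. , 267.3]), 71.7, 61.3, 44.4)
sq (0.0777, 289, (array([ 594.3, -282. ]), 50.3, 47.8, -81.4)) (array([ 595.2, -280.3]), 57.9, 55.3, -82.0)
sq (0.0793, 243, (array([ 602.6, -278.2]), 50.8, 48.3, -82.9)) (array([ 600.1, -281. ]), 61.9, 53.9, 7.0)
lo (0.0485, 16, (array([ 438.9, -327.1]), 40.9, 1.2, -0.1)) (0.0498, 9, (array([ 407.2, -324.4]), 31.1, 0.7, 1.6))
```

View pics/s7.png

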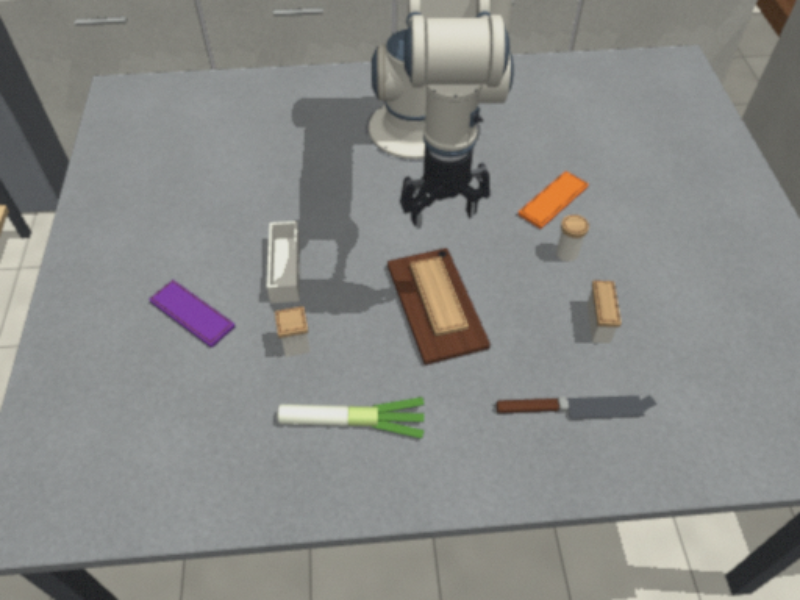

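Scene view: three dishes are closed, square (291,325), round (573,230) and small oblong (606,305), all upright. The large lid is alone on the board at (438,293). I'll grasp that next.

```bash
python3 -m jog '[[-1,0.016,-0.003,0.3,0],[-1,0,0,0.6,0],[-1,0,0,0.6,0],[-1,0,0,0.6,0],[-1,0,0,0.6,0],[-1,0,0,0.5,0],[-1,0,0,0.4,0],[-1,0,0,0.25,0],[-1,0,0,0.15,0],[-1,0,0,0,0],[-1,0,0,0,0]]' 60
python3 -m jog '[[1,0,0,0,0],[1,0,0,0,0],[1,0,0,0,0],[1,0,0,0,0],[1,0,0,0,0],[1,0,0,0,0],[1,0,0,0,0]]'
```

```text
clock: 27.35
eef_pos: [0.5242, -0.0053, 0.0227]
tool_rot: [[0.985, 0.171, 0.001], [0.171, -0.985, -0.0], [0.001, 0.0, -1.0]]
force: [-0.4, 1.4, -0.3]
grip_width: 0.0855
grasp_force: 0.0
clock: 28.05
eef_pos: [0.5248, -0.0055, 0.0237]
tool_rot: [[0.985, 0.171, 0.003], [0.171, -0.985, -0.0], [0.003, 0.001, -1.0]]
force: [-0.7, 0.3, 5.5]
grip_width: 0.0613
grasp_force: 65.8
```

```bash
python3 -m jog '[[1,0,0,-0.1,0],[1,0,0,-0.3,0],[1,0,0,-0.5,0],[1,0,0,-0.7,0],[1,0,0,-0.7,0],[1,0,0,-0.6,0],[1,0,0,-0.3,0]]'
python3 -m jog '[[1,-0.17,0.3,0,0],[1,-0.36,0.6,0,0],[1,-0.36,0.6,0,0],[1,-0.36,0.6,0,0],[1,-0.36,0.6,0,0],[1,-0.36,0.6,0,0],[1,-0.36,0.6,0,0],[1,-0.36,0.6,0,0],[1,-0.36,0.6,0,0],[1,-0.17,0.33,0,0],[1,0,0,0,0.029],[1,0,0,0,0.029]]'
python3 -m jog '[[1,0,0,0,0],[1,0,0,0,0]]'
python3 - <<'E'
from h import *
e=arm.observe()['eef_pos'];c=snap('wrist','w8');h=e[2]-.0237+.034
P=cloud(c);print('held',layer(P,e[0],e[1],.12,h-.007,h+.006),lidc(c,e[0],e[1],.12,h),e,h)
m=(abs(P[...,0]-.47)<.06)&(abs(P[...,1]+.3)<.05)&(abs(P[...,2]-.05)<.005);print('rim',m.sum(),rect(P[m][:,:2]),P[m][:,0].min())
E
```

```text
clock: 28.75
eef_pos: [0.5246, -0.0055, 0.1862]
tool_rot: [[0.985, 0.171, 0.005], [0.171, -0.985, -0.0], [0.005, 0.001, -1.0]]
force: [0.3, 0.3, -0.8]
grip_width: 0.0615
grasp_force: 65.4
clock: 29.95
eef_pos: [0.4107, -0.301, 0.1811]
tool_rot: [[1.0, -0.016, -0.001], [-0.016, -1.0, 0.001], [-0.001, -0.001, -1.0]]
force: [0.8, 0.3, -1.9]
grip_width: 0.0615
grasp_force: 65.4
clock: 30.15
eef_pos: [0.4112, -0.3003, 0.1814]
tool_rot: [[1.0, -0.008, -0.001], [-0.008, -1.0, 0.001], [-0.001, -0.001, -1.0]]
force: [0.1, 0.5, -1.1]
grip_width: 0.0615
grasp_force: 65.4
held (0.1917, 30963, (array([ 425. , -300.1]), 146.9, 73.5, -2.2)) (array([ 424.8, -299.4]), 146.6, 62.8, -0.4) [ 0.41123812 -0.30027275  0.181418  ] 0.1917180008677645Traceback (most recent call last):
  File "<stdin>", line 4, in <module>
    return umr_minimum(a, axis, None, out, keepdims, initial, where)
ValueError: zero-size array to reduction operation minimum which has no identity
```

View pics/w8.png

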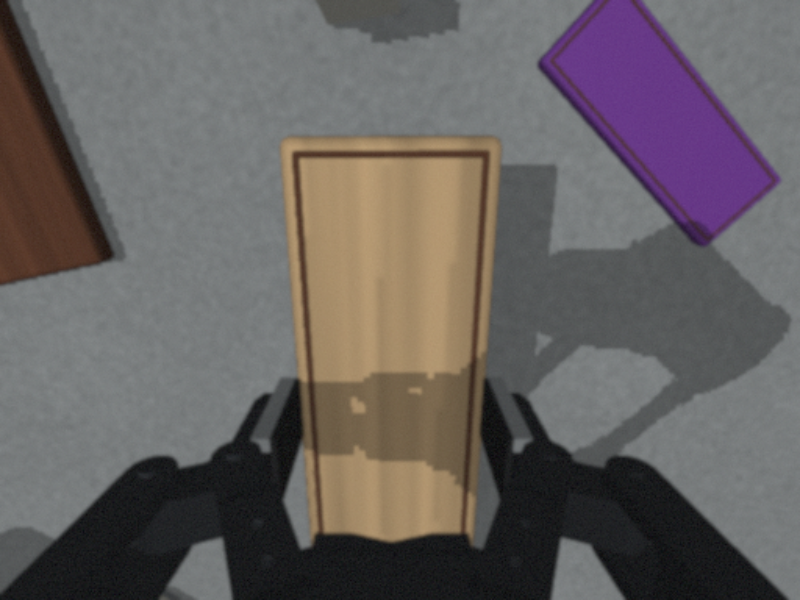

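Wrist view: the large lid (392,330) is straight in the jaws, and the dish is hidden below it. I'm lowering it onto the measured spot.

```bash
python3 -m jog '[[1,0.02,0.005,0.3,0],[1,0,0,0.4,0],[1,0,0,0.4,0],[1,0,0,0.4,0],[1,0,0,0.4,0],[1,0,0,0.3,0],[1,0,0,0.2,0],[1,0,0,0.08,0],[1,0,0,0.03,0],[1,0,0,0,0],[1,0,0,0,0]]'
python3 -m jog '[[1,0,0,0.01,0],[1,0,0,0.01,0],[1,0,0,0,0]]'
python3 -m jog '[[1,0,0,0.01,0],[1,0,0,0,0]]'
python3 -m jog '[[1,0,0,0.01,0],[1,0,0,0,0]]'
```

```text
clock: 31.3
eef_pos: [0.4128, -0.3011, 0.0573]
tool_rot: [[1.0, -0.01, 0.001], [-0.01, -1.0, -0.001], [0.001, 0.001, -1.0]]
force: [0.6, 0.5, -1.0]
grip_width: 0.0613
grasp_force: 65.4
clock: 31.6
eef_pos: [0.4124, -0.3007, 0.0554]
tool_rot: [[1.0, -0.01, 0.0], [-0.01, -1.0, -0.0], [0.0, 0.0, -1.0]]
force: [-0.0, 0.7, -2.8]
grip_width: 0.0617
grasp_force: 65.4
clock: 31.8
eef_pos: [0.4124, -0.3007, 0.0547]
tool_rot: [[1.0, -0.011, -0.0], [-0.011, -1.0, 0.0], [-0.0, -0.0, -1.0]]
force: [0.0, -0.4, -0.6]
grip_width: 0.0617
grasp_force: 65.4
clock: 32.0
eef_pos: [0.4123, -0.3006, 0.0542]
tool_rot: [[1.0, -0.01, -0.0], [-0.01, -1.0, 0.0], [-0.0, -0.0, -1.0]]
force: [-0.0, 0.1, -0.9]
grip_width: 0.0617
grasp_force: 65.4
```

```bash
python3 -m jog '[[1,0,0,0.01,0],[1,0,0,0,0]]'; python3 -m jog '[[1,0,0,0.01,0],[1,0,0,0,0]]'
```

```text
clock: 32.2
eef_pos: [0.4124, -0.3007, 0.0538]
tool_rot: [[1.0, -0.01, 0.0], [-0.01, -1.0, -0.0], [0.0, 0.0, -1.0]]
force: [-1.0, 0.6, -0.4]
grip_width: 0.062
grasp_force: 65.4
clock: 32.4
eef_pos: [0.4124, -0.3007, 0.0537]
tool_rot: [[1.0, -0.01, 0.0], [-0.01, -1.0, -0.0], [0.0, 0.0, -1.0]]
force: [-1.0, 0.5, 1.4]
grip_width: 0.0618
grasp_force: 65.7
```

Contact. I'll release, retreat to mid-board height and check all four lids.

```bash
python3 -m jog '[[-1,0,0,0,0],[-1,0,0,0,0],[-1,0,0,0,0],[-1,0,0,0,0],[-1,0,0,-0.2,0],[-1,0,0,-0.5,0],[-1,0,0,-0.8,0],[-1,0,0,-0.8,0],[-1,0,0,-0.8,0],[-1,0,0,-0.4,0],[-1,0,0,-0.2,0],[-1,0,0,0,0]]'
python3 -m jog '[[-1,0,-0.4,0,0],[-1,0,-0.7,0,0],[-1,0,-0.7,0,0],[-1,0,-0.7,0,0],[-1,0,-0.7,0,0],[-1,0,-0.7,0,0],[-1,0,-0.7,0,0],[-1,0,-0.7,0,0],[-1,0,-0.7,0,0],[-1,0,0,0,0],[-1,0,0,0,0]]'
python3 - <<'E'
from h import *
c=snap('wrist','w9');t=snap('top','t9');s=snap('scene','s9')
for n,x,y,r,z in(('lo',.412,-.3,.12,.064),('so',.598,.296,.08,.069),('ro',.421,.277,.05,.089),('sq',.597,-.28,.06,.079)):
  for f in (t,s):
    try:print(n,layer(cloud(f),x,y,r,z-.005,z+.007),lidc(f,x,y,r,z))
    except Exception as x_:print(n,x_)
i=t['image'][120:300,290:380,::-1];j=t['image'][120:300,90:180,::-1];k=s['image'][120:240,150:230,::-1];l=s['image'][120:240,335:415,::-1]
R=lambda a:cv2.resize(a,(400,300) if 0 else None,fx=2.5,fy=2.5,interpolation=cv2.INTER_CUBIC)
A=np.hstack([R(j),R(i)]);B=np.hstack([R(k),R(l)]);B=np.vstack([B,np.zeros((A.shape[0]-B.shape[0],B.shape[1],3),np.uint8)])
o=np.hstack([A,B]);print(o.shape);cv2.imwrite('pics/chk9.png',cv2.resize(o,(800,int(o.shape[0]*800/o.shape[1]))))
E
```

```text
clock: 33.6
eef_pos: [0.4127, -0.301, 0.24]
tool_rot: [[1.0, -0.01, 0.002], [-0.01, -1.0, -0.002], [0.002, 0.002, -1.0]]
force: [-0.2, -0.6, -0.2]
grip_width: 0.0856
grasp_force: 0.0
clock: 34.7
eef_pos: [0.4151, -0.0002, 0.2366]
tool_rot: [[1.0, -0.008, -0.003], [-0.008, -1.0, -0.0], [-0.003, 0.0, -1.0]]
force: [-0.5, -0.3, 0.3]
grip_width: 0.0853
grasp_force: 0.0
lo (0.0626, 1191, (array([ 410.1, -300.6]), 169.7, 62.0, -1.0)) (array([ 412.3, -299.5]), 174.7, 64.8, 0.4)
lo (0.0645, 809, (array([ 419.1, -297.6]), 170.3, 60.4, -0.4)) (array([ 416.7, -300.5]), 183.9, 65.7, -0.2)
so (0.0678, 456, (array([594.5, 295.4]), 94.6, 38.0, -8.4)) (array([596.3, 295. ]), 100.4, 43.2, -7.9)
so (0.0697, 352, (array([602.9, 297.1]), 95.1, 41.1, -8.1)) (array([599.6, 295.2]), 105.1, 44.0, -7.9)
ro (0.0876, 263, (array([417.4, 275.6]), 48.4, 44.7, -89.1)) (array([418.9, 274.9]), 52.4, 52.4, 1.8)
ro (0.0894, 144, (array([426.5, 277.4]), 47.5, 46.2, 82.7)) (array([417. , 267.3]), 71.7, 61.3, 44.4)
sq (0.0777, 300, (array([ 594.2, -281.9]), 51.8, 48.1, -83.2)) (array([ 595.1, -280.5]), 57.6, 55.7, -81.5)
sq (0.0792, 253, (array([ 602.9, -278.6]), 50.8, 49.5, -81.4)) (array([ 600.3, -280.6]), 60.4, 54.3, 6.7)
(450, 850, 3)
```

View pics/chk9.png

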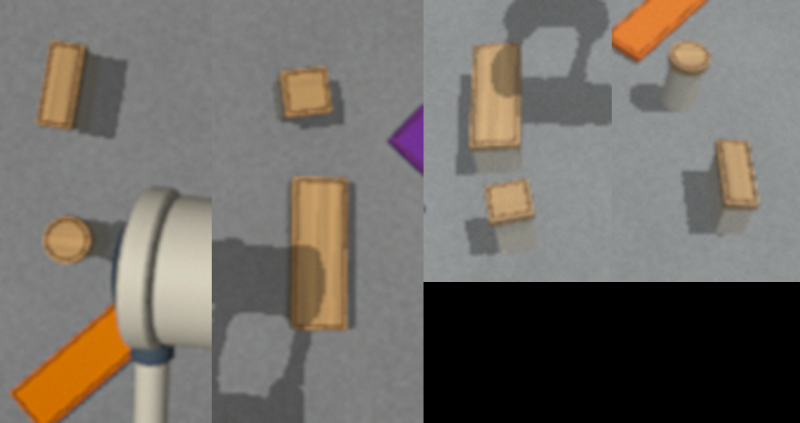

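View pics/w9.png

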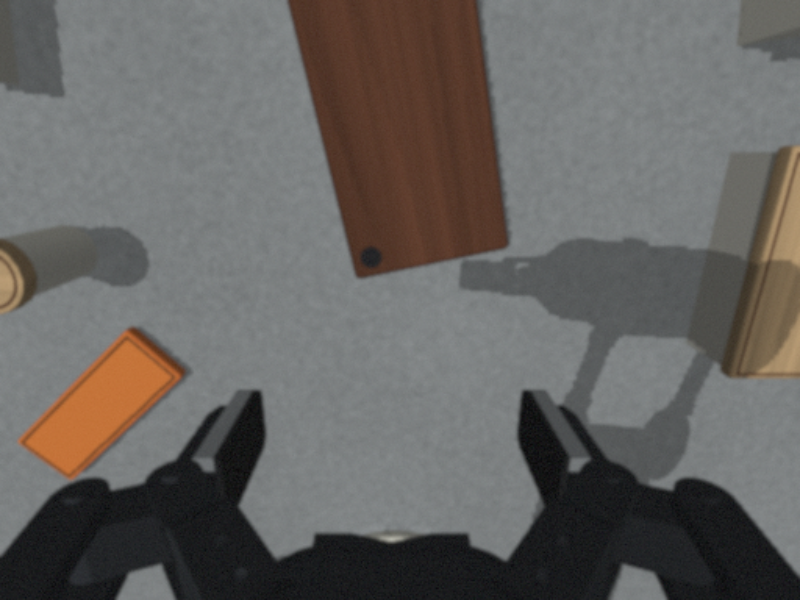

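Check view: all four lids lie flat on their own dishes with the sides parallel, and the board is empty. As a last check on centring, I'll compare the wall faces seen by the scene camera with the lids, and confirm the dishes haven't shifted.

Run:
```python
from h import *
s=load('s9');s0=load('scene0');im=s['image']
def sel(f,x,y,a,L,W,z0,z1):
    P=cloud(f).reshape(-1,3)*1000;d=np.array([np.cos(np.radians(a)),np.sin(np.radians(a))]);n=np.array([-d[1],d[0]]);q=P[:,:2]-[x,y]
    u,v=q@d,q@n;m=(abs(u)<L/2+25)&(abs(v)<W/2+25)&(P[:,2]>z0)&(P[:,2]<z1);return u[m],v[m]
for n,x,y,a,L,W,H in(('lo',412.4,-300.7,-.6,176,64,50),('so',598.1,296.9,-7.8,100,42,55),('sq',596.6,-281.3,8,54,54,65),('ro',419.8,276.9,0,54,54,75)):
    for nm,f,z0,z1 in(('rim0',s0,H-4,H+5),('wall0',s0,15,H-15),('wall9',s,15,H-15),('lid9',s,H+11,H+20)):
        u,v=sel(f,x,y,a,L,W,z0,z1);w=np.percentile(v,[3,97]) if len(v) else [0,0]
        print(n,nm,len(u),'face u',np.round(np.percentile(u,[3,50,97]),1),'v',np.round(w,1),'mid',np.round(np.mean(w),1))
```

```text
lo rim0 201 face u [-82.3   7.2  85.6] v [-27.2  28.5] mid 0.7
lo wall0 211 face u [-81.8  12.4  86.8] v [-23.3  28.6] mid 2.7
lo wall9 80 face u [76.6 84.2 87.4] v [-25.2  28.5] mid 1.7
lo lid9 848 face u [-79.3   9.2  86.5] v [-28.4  32.6] mid 2.1
so rim0 144 face u [-44.    3.7  47. ] v [-16.5  17.4] mid 0.5
so wall0 199 face u [-43.1   6.   47.7] v [-17.1  14.8] mid -1.2
so wall9 124 face u [-43.   39.6  47.9] v [-17.2  16.1] mid -0.5
so lid9 382 face u [-44.5   2.7  48.7] v [-19.5  20.2] mid 0.4
sq rim0 114 face u [-19.7   3.9  26.1] v [-20.8  23.9] mid 1.6
sq wall0 200 face u [-18.6  23.2  27.1] v [-18.8  21.8] mid 1.5
sq wall9 116 face u [21.7 24.9 27.5] v [-20.   23.3] mid 1.7
sq lid9 287 face u [-22.7   4.   28.5] v [-23.9  25.7] mid 0.9
ro rim0 66 face u [-19.7   3.9  23.7] v [-22.   20.9] mid -0.6
ro wall0 188 face u [-18.6  16.3  24.9] v [-21.8  17.7] mid -2.0
ro wall9 148 face u [-1.4 18.9 24.6] v [-21.9  16.7] mid -2.6
ro lid9 172 face u [-21.5   3.5  27.2] v [-22.6  22.1] mid -0.3
```

```bash
python3 -c "
from plant import ticket;print(ticket.job_done())"
```

```text
the job is handed in; nothing more can be done
None
```

The job is handed in (no verdict shown): I took the stack apart from the top down, all four dishes carry their own lids flat and centred to about 2 mm with sides parallel, and the dishes, leek, knife and look-alikes are where they were, after about 35 s of robot time.

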